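Sort cell modules into test dock and reject tray, seat them and switch on

ROBOT

A 7-joint arm with a two-finger parallel gripper is mounted at the origin on the work surface. World frame = base frame: x ahead of the robot, y to its left, z up, the work surface at z = 0. Lengths are in m, angles in rad, forces in N, time in s.
With the tool pointing down it reaches from about 0.35 to 0.9 m from the base axis. Payload 8.1 kg.
Tool frame: the origin (TCP) lies on the centre line of the jaws, within the pads' length; the fingertips stand 11 mm ahead of it and the grasp point (between the pads) lies 8 mm behind it (arm.nose_length is the distance from the TCP to the fingertips, in m); z points along the fingers, y is the line along which they close (so a half turn about z gives the same grasp; the last joint's range is limited). The gripper opens to 92 mm and grips with 3 to 60 N. Pads are 19 mm wide; open, the fingers measure 130 mm over their backs; the gripper's body (75 mm by 190 mm) begins 47 mm behind the grasp point.
Start: joints at [-1.276, 0.434, 0.025, 1.573, -0.012, 1.134, -0.075], TCP at [0.242, 0.576, 0.238] pointing down, gripper open.
Joint ranges: [-2.62, 2.62], [-0.44, 2.09], [-1.27, 1.32], [0.08, 2.57], [-1.32, 4.46], [0.12, 2], [-2.74, 2.74]. Speed limits (rad/s): [2.22, 2.22, 3.01, 3.01, 3.14, 3.14, 3.14].

INTERFACE

Orientations are given as a rotation vector (axis times angle).
In Python, from cell import arm gives the robot as it stands.
- The arm moves only by the tool jog_arm, never from a script. Its argument "moves" is a list of rows, each a list of 4 numbers: the shift along the tool's x, y, z in m, then the turn about the tool's z in rad. In form: [[tx, ty, tz, spin], ...]. A call has 1 to 20 rows; each row is the pose to reach, as a shift and turn from the pose commanded when the call began, along the tool's axes at that moment; what a row does not reach only later rows make up. A row lasts 1/8 s, in which the tool goes at most 62.5 mm and 10.7 degrees, less where a joint would pass 70% of its speed; a pose out of reach is approached as far as the arm can. A call with a gripper value outside its range is refused whole. "hand" is the finger opening in m, from 0 to 0.0918, set as the call begins (left out, the last holds). The fingers move at their own pace and stop on an object; "newtons" is the grip in N (left out, the last holds). Time passes only in rows, so rows that repeat a pose let the fingers close. It gives the time, the measured TCP pose, the force, the opening and the grip force at its end, in the units of the state.
- arm.observe(): the state, without advancing time (a new reading comes with each control period).
- arm.get_image(name): name is "scene" or "top" or "wrist"; returns a dict with "color" (400x640x3 uint8, red, green, blue), "z_map" (400x640 float32, m along the optical axis (not along the pixel's ray), 0 where there is no reading), "fx", "fy", "cx", "cy" (pixels), "k1" (the pictures are not rectified: a ray, as slopes to the right and down, at radius r is drawn at 1 + k1 r^2 times it, then the intrinsics apply), "rvec" (rotation vector, rad) and "tvec" (3), from world to camera coordinates, as OpenCV has them. Camera axes: x right, y down, z forward; pixel columns grow to the right and rows downward; lengths in m; the calibration is good to about 2 mm. A picture is of the moment at which its call begins.
- arm.sign_off(): hands the job in; it is judged then, once.
The state is a dict: "clock": time; "joints": joint angles; "dq": joint speeds; "joint_efforts": joint torques, N m; "position": TCP position; "ee_rot": TCP orientation; "force": force on the tool from outside, world axes, zero at the start; "ft_torque": the same for the moment, N m; "width": opening from 0.0 (shut) to 1.0 (fully open); "gripper_force": force on a finger pad.
Only numpy, scipy, OpenCV 4.12 (cv2) and the standard library are available. Lean on these libraries where they do the work, as an engineer would, in place of code of your own. Each camera call takes 0.05 s, during which the arm holds its last target. There are 200 camera calls.

TASK

Sort the cell modules on the bench by the tag on top: each module with the round tag goes into a nest of its own in the test dock (the one with copper contacts) and is pressed down until it is fully home on the nest floor; each module with the long bar tag goes into a pocket of its own in the grey reject tray, lying flat; all stay tag up. Only when every module is in its place, throw the station's lever right over to on (away from the robot). Leave the beaker, jar and screwdriver where they are.

Things in the scene. Friction and masses are not known exactly. Their poses are not given: they have to be found in the camera images.
- pass1: a cell module: plain white box housing 76 long (its x) x 48 wide (its y) x 30 mm high, 0.18 kg, with a raised ROUND black tag (32 mm across, 2 mm high) in the middle of its top: passed; origin at the centre of its underside, z up. May be absent (None from the start)
- pass2: a cell module: plain white box housing 76 long (its x) x 48 wide (its y) x 30 mm high, 0.18 kg, with a raised ROUND black tag (32 mm across, 2 mm high) in the middle of its top: passed; origin at the centre of its underside, z up. May be absent (None from the start)
- pass3: a cell module: plain white box housing 76 long (its x) x 48 wide (its y) x 30 mm high, 0.18 kg, with a raised ROUND black tag (32 mm across, 2 mm high) in the middle of its top: passed; origin at the centre of its underside, z up. May be absent (None from the start)
- rej1: a cell module: plain white box housing 76 long (its x) x 48 wide (its y) x 30 mm high, 0.18 kg, with a raised LONG BAR black tag (52 x 9 mm along its x, 2 mm high) in the middle of its top: rejected; origin at the centre of its underside, z up. May be absent (None from the start)
- rej2: a cell module: plain white box housing 76 long (its x) x 48 wide (its y) x 30 mm high, 0.18 kg, with a raised LONG BAR black tag (52 x 9 mm along its x, 2 mm high) in the middle of its top: rejected; origin at the centre of its underside, z up. May be absent (None from the start)
- rej3: a cell module: plain white box housing 76 long (its x) x 48 wide (its y) x 30 mm high, 0.18 kg, with a raised LONG BAR black tag (52 x 9 mm along its x, 2 mm high) in the middle of its top: rejected; origin at the centre of its underside, z up. May be absent (None from the start)
- dock: test dock for passed modules, fixed: aluminium base 270 (its x) x 86 x 12 mm with black corner lips up to 31 mm above the bench making three nests in a row along its x, 88 mm apart; origin at the centre of its underside. In each nest is a stiff copper contact block
- tray: reject tray, fixed: plain grey plastic, 270 (its x) x 86 mm, floor 6 mm thick, lips up to 20 mm above the bench, three pockets in a row along its x, 88 mm apart, without copper blocks; origin at the centre of its underside
- nest1 (a point): centre of nest 1 of the dock at its floor (12 mm above the bench), axes as the dock. The nest is 82 (x) x 54 mm (y) inside, 3 mm play all round a module; the lips have 50 mm gaps at the middle of both long sides for the fingers. The underside of a fully seated module is at this point, of one not yet pressed 10 mm higher
- nest2 (a point): centre of nest 2 of the dock at its floor (12 mm above the bench), axes as the dock. The nest is 82 (x) x 54 mm (y) inside, 3 mm play all round a module; the lips have 50 mm gaps at the middle of both long sides for the fingers. The underside of a fully seated module is at this point, of one not yet pressed 10 mm higher
- nest3 (a point): centre of nest 3 of the dock at its floor (12 mm above the bench), axes as the dock. The nest is 82 (x) x 54 mm (y) inside, 3 mm play all round a module; the lips have 50 mm gaps at the middle of both long sides for the fingers. The underside of a fully seated module is at this point, of one not yet pressed 10 mm higher
- seat1 (a joint): copper contact block of nest 1: 0 = raised 10 mm above the nest floor, 0.010 = pressed flush with it. It moves down at about 6 N and stays where it is pushed; a module's weight does not move it
- seat2 (a joint): copper contact block of nest 2: 0 = raised 10 mm above the nest floor, 0.010 = pressed flush with it. It moves down at about 6 N and stays where it is pushed; a module's weight does not move it
- seat3 (a joint): copper contact block of nest 3: 0 = raised 10 mm above the nest floor, 0.010 = pressed flush with it. It moves down at about 6 N and stays where it is pushed; a module's weight does not move it
- pocket1 (a point): centre of pocket 1 of the reject tray at its floor (6 mm above the bench), axes as the tray; 82 x 54 mm inside, finger gaps as in the nests
- pocket2 (a point): centre of pocket 2 of the reject tray at its floor (6 mm above the bench), axes as the tray; 82 x 54 mm inside, finger gaps as in the nests
- pocket3 (a point): centre of pocket 3 of the reject tray at its floor (6 mm above the bench), axes as the tray; 82 x 54 mm inside, finger gaps as in the nests
- switch_base: switch block of the test station, fixed: blue-painted, 70 (its x) x 50 x 25 mm, origin at the centre of its underside; the lever's pivot is 22 mm above the origin and the lever swings in its x-z plane
- switch (a joint): the station's toggle lever: 0 = off, leaning 0.5 rad to the block's -x; 1.0 = fully on, leaning 0.5 rad to its +x; stays where it is left, light to push
- switch_tip (a point): centre of the 26 mm black ball at the lever's end, 80 mm from the pivot
- beaker: bystander: glass beaker 72 mm across, 85 mm high, origin under its centre
- jar: bystander: amber jar 60 mm across, 80 mm high, origin under its centre
- driver: bystander: screwdriver lying on the bench, about 200 mm long and up to 30 mm thick, origin under its middle
There are look-alikes about, which are no part of the job. Leave any blue or green look-alike of the rej3 alone. What is shaped like the pass1 but green is not meant.

How it is judged:
On the way, in this order (a step that is already met when the one before it is completed fails the run):
1. every passed module is fully home in a dock nest and every rejected module lies in a tray pocket (((horizontal distance between pass1 and nest1 below 0.007 m and z of pass1 in the frame of nest1 below 0.003 m and angle between the x axis of pass1 and the x axis of nest1, either way round below 0.15 rad and angle between pass1's own z axis and vertical below 0.08 rad) or (horizontal distance between pass1 and nest2 below 0.007 m and z of pass1 in the frame of nest2 below 0.003 m and angle between the x axis of pass1 and the x axis of nest2, either way round below 0.15 rad and angle between pass1's own z axis and vertical below 0.08 rad) or (horizontal distance between pass1 and nest3 below 0.007 m and z of pass1 in the frame of nest3 below 0.003 m and angle between the x axis of pass1 and the x axis of nest3, either way round below 0.15 rad and angle between pass1's own z axis and vertical below 0.08 rad)) and ((horizontal distance between pass2 and nest1 below 0.007 m and z of pass2 in the frame of nest1 below 0.003 m and angle between the x axis of pass2 and the x axis of nest1, either way round below 0.15 rad and angle between pass2's own z axis and vertical below 0.08 rad) or (horizontal distance between pass2 and nest2 below 0.007 m and z of pass2 in the frame of nest2 below 0.003 m and angle between the x axis of pass2 and the x axis of nest2, either way round below 0.15 rad and angle between pass2's own z axis and vertical below 0.08 rad) or (horizontal distance between pass2 and nest3 below 0.007 m and z of pass2 in the frame of nest3 below 0.003 m and angle between the x axis of pass2 and the x axis of nest3, either way round below 0.15 rad and angle between pass2's own z axis and vertical below 0.08 rad)) and ((horizontal distance between pass3 and nest1 below 0.007 m and z of pass3 in the frame of nest1 below 0.003 m and angle between the x axis of pass3 and the x axis of nest1, either way round below 0.15 rad and angle between pass3's own z axis and vertical below 0.08 rad) or (horizontal distance between pass3 and nest2 below 0.007 m and z of pass3 in the frame of nest2 below 0.003 m and angle between the x axis of pass3 and the x axis of nest2, either way round below 0.15 rad and angle between pass3's own z axis and vertical below 0.08 rad) or (horizontal distance between pass3 and nest3 below 0.007 m and z of pass3 in the frame of nest3 below 0.003 m and angle between the x axis of pass3 and the x axis of nest3, either way round below 0.15 rad and angle between pass3's own z axis and vertical below 0.08 rad)) and ((horizontal distance between rej1 and pocket1 below 0.007 m and z of rej1 in the frame of pocket1 below 0.003 m and angle between the x axis of rej1 and the x axis of pocket1, either way round below 0.15 rad and angle between rej1's own z axis and vertical below 0.08 rad) or (horizontal distance between rej1 and pocket2 below 0.007 m and z of rej1 in the frame of pocket2 below 0.003 m and angle between the x axis of rej1 and the x axis of pocket2, either way round below 0.15 rad and angle between rej1's own z axis and vertical below 0.08 rad) or (horizontal distance between rej1 and pocket3 below 0.007 m and z of rej1 in the frame of pocket3 below 0.003 m and angle between the x axis of rej1 and the x axis of pocket3, either way round below 0.15 rad and angle between rej1's own z axis and vertical below 0.08 rad)) and ((horizontal distance between rej2 and pocket1 below 0.007 m and z of rej2 in the frame of pocket1 below 0.003 m and angle between the x axis of rej2 and the x axis of pocket1, either way round below 0.15 rad and angle between rej2's own z axis and vertical below 0.08 rad) or (horizontal distance between rej2 and pocket2 below 0.007 m and z of rej2 in the frame of pocket2 below 0.003 m and angle between the x axis of rej2 and the x axis of pocket2, either way round below 0.15 rad and angle between rej2's own z axis and vertical below 0.08 rad) or (horizontal distance between rej2 and pocket3 below 0.007 m and z of rej2 in the frame of pocket3 below 0.003 m and angle between the x axis of rej2 and the x axis of pocket3, either way round below 0.15 rad and angle between rej2's own z axis and vertical below 0.08 rad)) and ((horizontal distance between rej3 and pocket1 below 0.007 m and z of rej3 in the frame of pocket1 below 0.003 m and angle between the x axis of rej3 and the x axis of pocket1, either way round below 0.15 rad and angle between rej3's own z axis and vertical below 0.08 rad) or (horizontal distance between rej3 and pocket2 below 0.007 m and z of rej3 in the frame of pocket2 below 0.003 m and angle between the x axis of rej3 and the x axis of pocket2, either way round below 0.15 rad and angle between rej3's own z axis and vertical below 0.08 rad) or (horizontal distance between rej3 and pocket3 below 0.007 m and z of rej3 in the frame of pocket3 below 0.003 m and angle between the x axis of rej3 and the x axis of pocket3, either way round below 0.15 rad and angle between rej3's own z axis and vertical below 0.08 rad))), for 0.3 s.
2. then the lever is thrown to on (value of joint switch above 0.85 rad), for 0.2 s.
At the end, for the whole second after the job is handed in: Every passed module present is in a dock nest and every rejected one in a tray pocket, centred within 7 mm, lengthwise within 0.15 rad, upright within 0.08 rad, its underside within 3 mm of the nest or pocket floor, and at rest; the lever is past 0.85 rad (all of step 1 and value of joint switch above 0.85 rad and linear speed of each of pass1, rej1, pass2, rej2, pass3, rej3 below 0.03 m/s); the robot touches nothing.
It fails at once if the beaker is moved more than 30 mm (distance of beaker from where it was at the start of the episode above 0.03 m).
It fails at once if the jar is moved more than 30 mm (distance of jar from where it was at the start of the episode above 0.03 m).
It fails at once if the driver is moved more than 30 mm (distance of driver from where it was at the start of the episode above 0.03 m).
Of pass1, rej1, pass2, rej2, pass3, rej3 only 4 to 6 are there at a start; the rules pass over those that are not, and their reading is None.
At some moment in a run one of pass1, rej1, pass2, rej2, pass3, rej3 may be knocked a few centimetres aside while the robot is not near it.
Once in a run the grip may slacken for a moment while it holds something.
It also fails if it takes over 210 s, if anything falls off the work surface, if the arm or the gripper's body presses on something with over 40 N, if the wrist force passes 120 N, or if a joint passes its speed limit or range.

## Working session

There is one attempt and no reset: what is moved stays moved. The work goes in short steps, Python scripts to look and compute and a tool call to move; the robot and the scene stay as the last step left them, time stands still between calls to the robot, and variables do not carry over. Pictures are saved under pics/ and viewed, at most 14 in all, crops included, and the job is handed in when it is done.

Besides the shell and the picture viewer there is one more tool, called after "Call:" in YAML: its name, and indented under it one key for each argument. jog_arm: Moves the arm, as the interface text tells. Its arguments: {"type":"object","properties":{"moves":{"type":"array"},"hand":{"type":"number"},"newtons":{"type":"number"}},"required":["moves"]}

```bash
ls; mkdir -p pics; cat > h.py <<'E'
import numpy as np, cv2
from cell import arm
def img(n): return arm.get_image(n)
def save(im,f): cv2.imwrite('pics/'+f,im['color'][:,:,::-1])
def cam(im):
    R=cv2.Rodrigues(np.array(im['rvec'],float))[0]; t=np.array(im['tvec'],float).ravel(); return R,t
def ray(im,uv):
    uv=np.atleast_2d(np.array(uv,float)); d=np.c_[(uv[:,0]-im['cx'])/im['fx'],(uv[:,1]-im['cy'])/im['fy']]
    s=d.copy()
    for _ in range(30): s=d/(1+im['k1']*(s**2).sum(1,keepdims=True))
    return np.c_[s,np.ones(len(s))]
def plane(im,uv,z):
    R,t=cam(im); c=-R.T@t; d=ray(im,uv)@R; return c+d*((z-c[2])/d[:,2])[:,None]
def depthpts(im):
    R,t=cam(im); v,u=np.mgrid[0:400,0:640]; r=ray(im,np.c_[u.ravel(),v.ravel()])
    Z=im['z_map'].ravel()[:,None]; P=(r*Z-t)@R; P[Z[:,0]==0]=np.nan; return P.reshape(400,640,3)
E
python3 - <<'E'
from h import *
for n in('top','scene'):
    im=img(n); save(im,n+'0.png'); R,t=cam(im); print(n,-R.T@t,im['fx'],im['k1'])
s=arm.observe(); print(s)
E
```

```text
pics
top [ 0.38282359 -0.01175511  1.12873512] 401.5510953482288 -0.044978152175505166
scene [1.36626481 0.01109716 1.01105374] 507.7777305376871 0.022334375664892565
{'clock': 0.1, 'joints': array([-1.27562267,  0.4351515 ,  0.02493676,  1.57399933, -0.01158328,
        1.13400451, -0.07509738]), 'dq': array([-9.09055879e-04, -1.33527226e-03,  7.53863523e-05, -1.58143988e-03,
        8.76942449e-04, -3.58473190e-04,  1.29541316e-03]), 'joint_efforts': array([ 3.55811244e-03, -6.69131470e+01,  9.88052264e-01, -3.15144467e+01,
       -6.05482981e-02,  3.74485727e-02,  6.92356934e-05]), 'position': array([0.24196538, 0.57578081, 0.23702676]), 'ee_rot': array([-6.20720307e-01, -3.07950405e+00,  2.21448689e-03]), 'force': array([-0.09333143,  0.37557439, -0.18032463]), 'ft_torque': array([ 0.02431681,  0.00625738, -0.03801198]), 'gripper_force': 0.0, 'width': 0.9979260036685441}
```

View pics/top0.png

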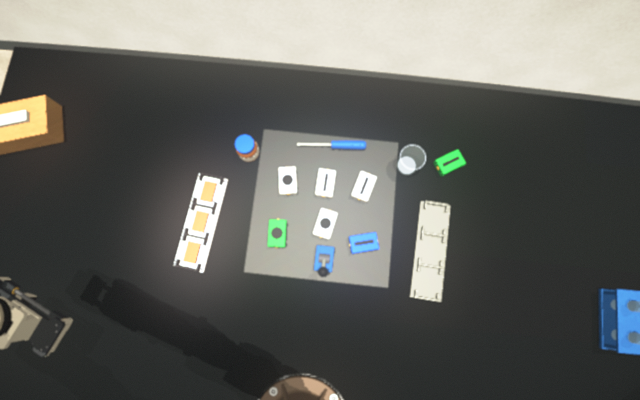

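View pics/scene0.png

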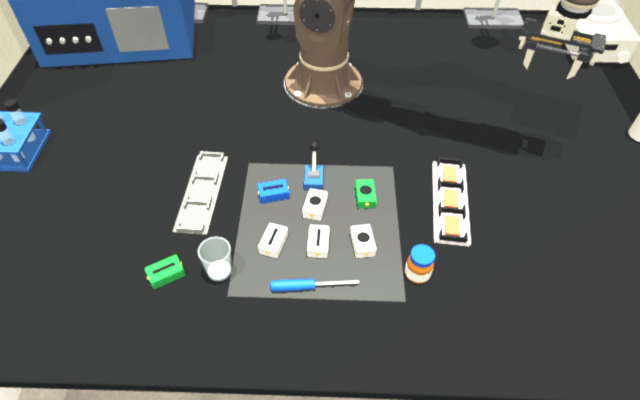

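Top view: round-tag white modules at (288,180) and (325,223). Bar-tag white modules are at (326,183) and (364,186). The dock is at (201,222), the tray at (431,250) and the lever block at (324,262) with its ball towards the robot. The green and blue boxes are look-alikes.

```bash
cat >> h.py <<'E'
def rect(xy):
    (c,s,a)=cv2.minAreaRect(xy.astype(np.float32)); 
    if s[0]<s[1]: a+=90; s=s[::-1]
    a=(a+90)%180-90
    return np.round(np.r_[c],4),np.round(s,3),round(float(np.radians(a)),3)
def modules(im,lo=.022,zt=.03):
    hsv=cv2.cvtColor(im['color'],cv2.COLOR_RGB2HSV); P=depthpts(im)
    m=((hsv[...,1]<60)&(hsv[...,2]>150)&(P[...,2]>lo)&(P[...,2]<.06)).astype(np.uint8)
    out=[]
    n,l,st,_=cv2.connectedComponentsWithStats(m)
    for i in range(1,n):
        if st[i,4]<150: continue
        v,u=np.where(l==i); h=cv2.convexHull(np.c_[u,v].astype(np.int32))
        k=np.zeros_like(m); cv2.fillConvexPoly(k,h,1); v,u=np.where(k>0)
        d=plane(im,np.c_[u,v],zt)[:,:2]
        mom=np.cov(d.T); w,V=np.linalg.eigh(mom)
        ang=np.arctan2(V[1,1],V[0,1]); ang=(ang+np.pi/2)%np.pi-np.pi/2
        out.append((d.mean(0).round(4),np.sqrt(12*w[::-1]).round(3),round(ang,3),rect(d),(u.mean(),v.mean()),P[v,u,2].max()))
    return out
E
python3 - <<'E'
from h import *
for n in('top','scene'):
    im=img(n); print(n); P=depthpts(im)
    hsv=cv2.cvtColor(im['color'],cv2.COLOR_RGB2HSV)
    for o in modules(im): print(o)
    np.savez('/tmp/'+n,P=P,hsv=hsv)
    m=((hsv[...,0]>5)&(hsv[...,0]<25)&(hsv[...,1]>90)&(hsv[...,2]>150)&(P[...,2]<.04)&(P[...,2]>.005)).astype(np.uint8)
    k,l,st,c=cv2.connectedComponentsWithStats(m)
    for i in range(1,k):
        if st[i,4]>60: v,u=np.where(l==i); print('cu',plane(im,np.c_[u,v],.022)[:,:2].mean(0).round(4),st[i,4],np.nanmedian(P[v,u,2]))
    m=((hsv[...,1]<70)&(hsv[...,2]>120)&(P[...,1]<-.2)&(P[...,1]>-.5)&(P[...,0]<.55)&(P[...,0]>.1)&(P[...,2]<.03)).astype(np.uint8)
    k,l,st,c=cv2.connectedComponentsWithStats(m); 
    i=1+np.argmax(st[1:,4]); v,u=np.where(l==i); print('tray',rect(plane(im,np.c_[u,v],.013)[:,:2]),np.nanpercentile(P[v,u,2],[5,50,95]))
    m=((hsv[...,1]<70)&(hsv[...,2]>120)&(P[...,1]>.2)&(P[...,1]<.5)&(P[...,0]<.55)&(P[...,0]>.1)&(P[...,2]<.03)).astype(np.uint8)
    m=cv2.dilate(m,np.ones((3,3)));k,l,st,c=cv2.connectedComponentsWithStats(m); 
    for i in range(1,k):
      if st[i,4]>60: v,u=np.where(l==i); print('dock',rect(plane(im,np.c_[u,v],.012)[:,:2]),np.nanpercentile(P[v,u,2],[5,50,95]))
    m=((hsv[...,0]>95)&(hsv[...,0]<125)&(hsv[...,1]>120)&(hsv[...,2]>60)&(abs(P[...,1])<.5)&(P[...,0]<.6)).astype(np.uint8)
    k,l,st,c=cv2.connectedComponentsWithStats(m)
    for i in range(1,k):
        if st[i,4]>60: v,u=np.where(l==i); print('blue',rect(P[v,u,:2][P[v,u,2]>.015]),np.nanmax(P[v,u,2]),c[i].round())
    b=(abs(P[...,2]-.1)<.025)&(hsv[...,2]<70)&(abs(P[...,1])<.2)&(P[...,0]>.1)&(P[...,0]<.5)
    print('ball',b.sum(),P[b].mean(0) if b.any() else 0,P[b].max(0),P[b].min(0))
E
```

```text
top
(array([0.6385, 0.1076]), array([0.079, 0.05 ]), np.float64(0.191), (array([0.639 , 0.1073]), array([0.079, 0.051]), 0.127), (np.float64(286.87829614604465), np.float64(180.5841784989858)), np.float64(nan))
(array([0.6429, 0.0008]), array([0.078, 0.05 ]), np.float64(-0.012), (array([0.6433, 0.0007]), array([0.08, 0.05]), -0.04), (np.float64(324.75154004106776), np.float64(182.9712525667351)), np.float64(nan))
(array([ 0.6445, -0.1075]), array([0.079, 0.05 ]), np.float64(-0.295), (array([ 0.6449, -0.1077]), array([0.08, 0.05]), -0.281), (np.float64(363.1971544715447), np.float64(186.380081300813)), np.float64(0.03590345949075395))
(array([ 0.5284, -0.0104]), array([0.078, 0.05 ]), np.float64(-0.223), (array([ 0.5289, -0.0108]), array([0.079, 0.05 ]), -0.212), (np.float64(324.5360623781676), np.float64(223.6588693957115)), np.float64(nan))
cu [0.5867 0.3272] 193 0.022097151407815502
cu [0.4995 0.3361] 197 0.022694297629250283
cu [0.4116 0.3446] 214 0.02281270665908364
tray (array([ 0.4524, -0.3072]), array([0.2  , 0.088]), -0.052) [0.00334798 0.00745726 0.02140946]
dock (array([0.4593, 0.3413]), array([0.198, 0.1  ]), -0.11) [0.00037647 0.01347596 0.03219967]
blue (array([ 0.489 , -0.1213]), array([0.076, 0.046]), -1.308) 0.03703042832589768 [363. 243.]
blue (array([ 0.4348, -0.0181]), array([0.066, 0.047]), -0.018) 0.10216284729813627 [324. 257.]Traceback (most recent call last):
  File "<stdin>", line 23, in <module>
    return umr_maximum(a, axis, None, out, keepdims, initial, where)
ValueError: zero-size array to reduction operation maximum which has no identity
```

```bash
python3 - <<'E'
from h import *
for n in('top','scene'):
    im=img(n); print(n); P=depthpts(im)
    hsv=cv2.cvtColor(im['color'],cv2.COLOR_RGB2HSV)
    if n=='scene':
      for o in modules(im): print(o[:4])
      m=((hsv[...,0]>5)&(hsv[...,0]<25)&(hsv[...,1]>90)&(hsv[...,2]>150)&(P[...,2]<.04)&(P[...,2]>.005)).astype(np.uint8)
      k,l,st,c=cv2.connectedComponentsWithStats(m)
      for i in range(1,k):
        if st[i,4]>60: v,u=np.where(l==i); print('cu',plane(im,np.c_[u,v],.022)[:,:2].mean(0).round(4),st[i,4],np.nanmedian(P[v,u,2]))
    for nm,s in(('tray',-1),('dock',1)):
      m=((hsv[...,1]<80)&(hsv[...,2]>110)&(s*P[...,1]>.2)&(s*P[...,1]<.5)&(P[...,0]<.68)&(P[...,0]>.25)&(P[...,2]<.036)&(P[...,2]>-.005)).astype(np.uint8)
      m=cv2.morphologyEx(m,cv2.MORPH_CLOSE,np.ones((5,5)));k,l,st,c=cv2.connectedComponentsWithStats(m); 
      for i in range(1,k):
        if st[i,4]>150: v,u=np.where(l==i); print(nm,st[i,4],rect(plane(im,np.c_[u,v],.012 if s>0 else .02)[:,:2]),np.nanpercentile(P[v,u,2],[5,50,95]).round(3))
    # things near switch
    b=(P[...,2]>.027)&(abs(P[...,1]+.02)<.06)&(P[...,0]>.28)&(P[...,0]<.48)
    v,u=np.where(b); q=P[b]; o=np.argsort(q[:,0])[::max(1,len(q)//25)]
    print(np.c_[u[o],v[o],q[o].round(3)*1000,hsv[b][o]].astype(int))
E
```

```text
top
tray 3200 (array([ 0.4892, -0.3075]), array([0.274, 0.089]), -0.049) [0.002 0.007 0.021]
dock 2549 (array([0.5003, 0.3365]), array([0.277, 0.095]), -0.104) [0.001 0.014 0.032]
[[321 276 386 -15  95  30   7 116]
 [318 274 390  -7  93  26  14 141]
 [319 273 393 -10  99 105   6  85]
 [320 272 396 -12 106 114  15  84]
 [320 271 398 -12 107 114  15  86]
 [320 270 401 -11 105 120  15  83]
 [319 269 403  -8 105 108  86 116]
 [318 268 405  -6  96 107 148 220]
 [319 267 408  -8  98 107 147 219]
 [323 266 411 -18  97  33  17 164]
 [323 265 415 -18  78  32  21 202]
 [320 264 418 -10  28 106 140 241]
 [323 262 423 -17  62  32  21 207]
 [318 261 425  -3  34 108 109 224]
 [326 261 427 -25  37   0   2 154]
 [332 261 429 -41  28 107 126 236]
 [321 259 431 -11  34  10   4 173]
 [328 259 433 -30  39 128   6 180]
 [319 257 436  -5  38 110  45 200]
 [326 257 438 -24  35 165   3 172]
 [325 256 440 -21  38   0   2 161]
 [321 255 442 -10  37 165   3 152]
 [319 254 444  -4  33 109  90 201]
 [317 253 446   2  27 103 139 251]
 [329 253 450 -31  28 105 135 247]
 [331 251 456 -36  28 103 137 250]
 [331 249 
[... 1779 characters left out ...]
 [313 148 412 -17  99 135   9  55]
 [312 157 413 -19  68  36  19 210]
 [313 149 414 -17  98 150   5  49]
 [315 159 416 -11  64  33   9 248]
 [313 161 420 -16  60  30   3 253]
 [321 170 423   5  30  98 135 255]
 [313 165 426 -16  51  40   3 254]
 [312 170 429 -19  35  34   7 244]
 [313 170 431 -16  38  30   3 254]
 [309 171 433 -27  36 113  15 221]
 [316 172 436  -8  35 150   2 221]
 [313 174 439 -16  31 150   2 218]
 [321 175 440   6  29  98 136 255]
 [308 174 443 -29  35 114  22 228]
 [308 175 445 -29  33 113  37 218]
 [314 177 447 -13  28 108  76 206]
 [308 178 453 -28  29 101 134 253]
 [315 180 458 -10  28  98 136 255]
 [313 182 465 -15  27  98 137 255]
 [321 184 473   6  30 104 157 247]]
```

```bash
cat >> h.py <<'E'
def go(x,y,yaw,z,s=None):
    s=s or arm.observe(); R=cv2.Rodrigues(np.array(s['ee_rot'],float))[0]; p=np.array(s['position'])
    d=R.T@(np.array([x,y,z])-p); t=np.arctan2(R[1,0],R[0,0])
    e=(yaw-t+np.pi/2)%np.pi-np.pi/2
    print('shift',d.round(4),'spin',round(-e,3),'| now',p.round(4),'yaw',round(t,3),'tilt',R[:,2].round(3),'F',s['force'].round(1),'w',round(s['width']*.0918,4),'g',round(s['gripper_force'],1),'t',s['clock'])
E
python3 - <<'E'
from h import *
im=img('scene');P=depthpts(im)
for nm,r in(('jar',(400,440,240,285)),('beaker',(198,235,235,282))):
    q=P[r[2]:r[3],r[0]:r[1]].reshape(-1,3); q=q[q[:,2]>.03]; print(nm,np.nanpercentile(q,[2,50,98],axis=0).round(3))
go(.528,-.0104,-.22,.2)
E
```

```text
jar [[0.698 0.207 0.033]
 [0.734 0.231 0.077]
 [0.75  0.26  0.084]]
beaker [[ 0.696 -0.258  0.031]
 [ 0.72  -0.227  0.064]
 [ 0.763 -0.193  0.087]]
shift [-0.4908 -0.4299  0.0377] spin -0.178 | now [0.2421 0.5761 0.2375] yaw 2.744 tilt [-0. -0. -1.] F [-0.2  0.4 -0.2] w 0.0917 g 0.0 t 0.3
```

Call:
jog_arm:
  moves:
    - [-0.49, -0.43, 0.02, -0.178]
    - [-0.49, -0.43, 0.02, -0.178]
    - [-0.49, -0.43, 0.02, -0.178]
    - [-0.49, -0.43, 0.02, -0.178]
    - [-0.49, -0.43, 0.02, -0.178]
    - [-0.49, -0.43, 0.02, -0.178]
    - [-0.49, -0.43, 0.02, -0.178]
    - [-0.49, -0.43, 0.02, -0.178]
    - [-0.49, -0.43, 0.02, -0.178]
    - [-0.49, -0.43, 0.02, -0.178]
    - [-0.49, -0.43, 0.02, -0.178]
    - [-0.49, -0.43, 0.02, -0.178]
    - [-0.49, -0.43, 0.02, -0.178]
    - [-0.49, -0.43, 0.02, -0.178]
    - [-0.49, -0.43, 0.02, -0.178]
    - [-0.49, -0.43, 0.02, -0.178]
    - [-0.49, -0.43, 0.02, -0.178]
  hand: 0.0918

```text
clock: 2.42
position: [0.5272, -0.0099, 0.2178]
ee_rot: [0.344, 3.123, 0.0]
force: [-0.4, 0.1, 0.9]
width: 1.002
gripper_force: 0.0
```

```bash
python3 - <<'E'
from h import *
im=img('wrist'); save(im,'w1.png'); R,t=cam(im); print(-R.T@t,R[2])
for o in modules(im): print(o)
go(.528,-.0104,-.22,.2)
E
```

```text
[0.4557049  0.00498308 0.36376782] [ 0.26284495 -0.05854237 -0.96306039]
(array([ 0.5276, -0.011 ]), array([0.076, 0.047]), np.float64(-0.205), (array([ 0.5285, -0.0116]), array([0.076, 0.047]), -0.201), (np.float64(321.0259703196347), np.float64(182.88641552511416)), np.float64(nan))
(array([0.6155, 0.11  ]), array([0.052, 0.029]), np.float64(0.861), (array([0.613 , 0.1138]), array([0.067, 0.033]), 0.901), (np.float64(451.3090246125798), np.float64(238.71741112123973)), np.float64(nan))
(array([0.6181, 0.0016]), array([0.048, 0.03 ]), np.float64(1.376), (array([6.195e-01, 5.000e-04]), array([0.049, 0.033]), 1.508), (np.float64(351.0390625), np.float64(261.83159722222223)), np.float64(nan))
(array([ 0.6076, -0.0991]), array([0.044, 0.006]), np.float64(1.287), (array([ 0.6079, -0.0968]), array([0.046, 0.007]), 1.293), (np.float64(257.35406698564594), np.float64(271.54545454545456)), np.float64(0.2849293823945428))
(array([ 0.6647, -0.1125]), array([0.049, 0.034]), np.float64(1.376), (array([ 0.6649, -0.113 ]), array([0.049, 0.035]), 1.317), (np.float64(259.5810451727192), np.float64(318.44109831709477)), np.float64(nan))
(array([ 0.6763, -0.0052]), array([0.046, 0.01 ]), np.float64(1.431), (array([ 0.6784, -0.0023]), array([0.047, 0.012]), 1.349), (np.float64(355.00946372239747), np.float64(309.4321766561514)), np.float64(nan))
shift [-0.0008 -0.0003  0.0178] spin 0.0 | now [ 0.5273 -0.01    0.2178] yaw 2.922 tilt [ 0.  0. -1.] F [-0.9  0.6 -0.3] w 0.0921 g 0.0 t 2.475
```

View pics/w1.png

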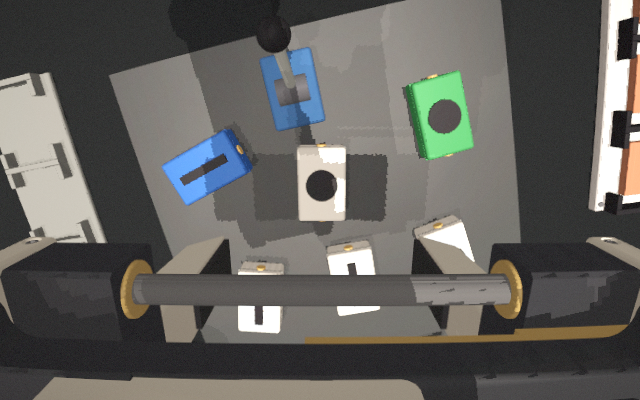

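Wrist view: the round-tag module sits at (321,183), squarely under the jaws, and its pose agrees with the top camera within 1 mm.

Call:
jog_arm:
  moves:
    - [-0.001, -0.001, 0.06, -0.01]
    - [-0.001, -0.001, 0.12, -0.01]
    - [-0.001, -0.001, 0.17, -0.01]
    - [-0.001, -0.001, 0.19, -0.01]
    - [-0.001, -0.001, 0.2, -0.01]
    - [-0.001, -0.001, 0.2, -0.01]

```text
clock: 3.22
position: [0.5281, -0.0113, 0.0177]
ee_rot: [-0.329, -3.124, 0.0]
force: [-0.3, -0.1, -0.0]
width: 1.001
gripper_force: 0.0
```

Call:
jog_arm:
  moves:
    - [0, 0, 0, 0]
    - [0, 0, 0, 0]
    - [0, 0, 0, 0]
    - [0, 0, 0, 0]
    - [0, 0, 0, 0]
    - [0, 0, 0, 0]
  hand: 0.03
  newtons: 30

```text
clock: 3.98
position: [0.5281, -0.0111, 0.0178]
ee_rot: [0.329, 3.124, 0.0]
force: [-0.3, 1.0, 2.1]
width: 0.519
gripper_force: 30.0
```

```bash
python3 - <<'E'
from h import *
go(.5,.336,-.101,.19)
E
```

```text
shift [ 0.0998  0.3337 -0.1721] spin -0.109 | now [ 0.5281 -0.0111  0.0178] yaw 2.932 tilt [ 0.  0. -1.] F [-0.3  1.   2.1] w 0.0476 g 30.0 t 3.975
```

Call:
jog_arm:
  moves:
    - [0, 0, -0.06, 0]
    - [0, 0, -0.12, 0]
    - [0.05, 0.06, -0.165, -0.05]
    - [0.1, 0.12, -0.165, -0.109]
    - [0.1, 0.18, -0.165, -0.109]
    - [0.1, 0.24, -0.165, -0.109]
    - [0.1, 0.3, -0.165, -0.109]
    - [0.1, 0.334, -0.165, -0.109]
    - [0.1, 0.334, -0.165, -0.109]
    - [0.1, 0.334, -0.165, -0.109]
    - [0.1, 0.334, -0.165, -0.109]
    - [0.1, 0.334, -0.165, -0.109]

```text
clock: 5.48
position: [0.5, 0.335, 0.1829]
ee_rot: [0.161, 3.137, -0.0]
force: [-0.1, 0.2, -1.7]
width: 0.522
gripper_force: 30.0
```

```bash
python3 - <<'E'
from h import *
im=img('wrist'); save(im,'w2.png')
P=depthpts(im);hsv=cv2.cvtColor(im['color'],cv2.COLOR_RGB2HSV)
m=((hsv[...,0]>5)&(hsv[...,0]<25)&(hsv[...,1]>90)&(hsv[...,2]>120)&(P[...,2]<.04)&(P[...,2]>.005)).astype(np.uint8)
k,l,st,c=cv2.connectedComponentsWithStats(m)
for i in range(1,k):
    if st[i,4]>100: v,u=np.where(l==i); print('cu',rect(plane(im,np.c_[u,v],.022)[:,:2]),st[i],np.nanmedian(P[v,u,2]))
go(.5,.336,-.101,.19)
E
```

```text
cu (array([0.4151, 0.3461]), array([0.05 , 0.035]), -0.102) [ 305   61   41   62 1441] 0.020946553639804848
cu (array([0.4832, 0.3393]), array([0.035, 0.027]), 1.469) [ 306  156   39   30 1164] 0.021012835153523837
shift [ 0.0001  0.0008 -0.007 ] spin -0.001 | now [0.5    0.3352 0.183 ] yaw 3.039 tilt [ 0.  0. -1.] F [ 0.7  0.2 -1.8] w 0.0478 g 30.0 t 5.525
```

View pics/w2.png

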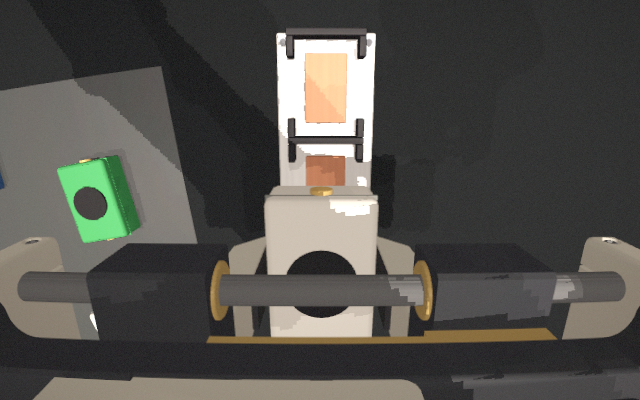

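Wrist view: the module is held squarely. The near nest's copper is at (325,88) and a black lip bar at (326,140). Copper x differs by about 3 mm between the cameras, so I'm checking with the base edges.

```bash
python3 - <<'E'
from h import *
im=cv2.imread('pics/w2.png'); w=img('wrist'); g=cv2.cvtColor(w['color'],cv2.COLOR_RGB2GRAY); P=depthpts(w)
print('row prof col 280..', g[25:45,281], g[25:45,371]); print(g[70,270:300],g[70,360:385]); print(g[20:60,326]); print(g[128:160,326])
print(P[25:45:2,326].round(3).tolist()); print(P[130:150:2,326].round(3).tolist())
t=img('top'); save(t,'t2.png')
hsv=cv2.cvtColor(t['color'],cv2.COLOR_RGB2HSV);Pt=depthpts(t)
m=((hsv[...,0]>5)&(hsv[...,0]<25)&(hsv[...,1]>70)&(hsv[...,2]>90)&(Pt[...,2]<.04)&(Pt[...,2]>.005)&(Pt[...,1]>.2)).astype(np.uint8)
k,l,st,c=cv2.connectedComponentsWithStats(m)
for i in range(1,k):
    if st[i,4]>60: v,u=np.where(l==i); print('cu',rect(plane(t,np.c_[u,v],.022)[:,:2]),st[i])
E
```

```text
row prof col 280.. [ 48  52  53  51  51  50  49  85 236 255 255 255 255 251 193 172 157 158
 158 158] [ 51  52  49  49  51  48  49  63 220 255 255 255 255 255 250 225 202 206
 209 246]
[ 49  46  46  47  48  51  94 242 255 255 255 255 255 255 255 255 255 255
 255 255 255 255 255 255 255 255 255 255 255 255] [255 255 255 255 255 255 255 255 255 255 255 255 255 254  72  51  52  48
  51  48  51  50  47  46  45]
[ 46  50  53  50  51  50  50  53  78  96  95  98  99 103  79  39  33  28
  26 130 207 239 255 255 255 255 255 255 255 255 255 255 255 231 227 227
 227 227 227 227]
[255 255 255 255 255 255 255 255  31  34  74  86  85  81  75 104 207 255
 255 255 255 255 255 255 255 255 254 160 107 125 130 130]
[[0.357, 0.353, -0.002], [0.359, 0.353, -0.0], [0.367, 0.352, 0.029], [0.368, 0.352, 0.029], [0.37, 0.352, 0.03], [0.371, 0.351, 0.03], [0.371, 0.352, 0.021], [0.371, 0.352, 0.013], [0.372, 0.352, 0.011], [0.374, 0.351, 0.011]]
[[0.448, 0.344, 0.012], [0.45, 0.344, 0.011], [0.452, 0.344, 0.011], [0.453, 0.344, 0.017], [0.454, 0.343, 0.029], [0.455, 0.343, 0.031], [0.457, 0.343, 0.03], [0.459, 0.343, 0.029], [0.462, 0.343, 0.01], [0.464, 0.342, 0.011]]
cu (array([0.7247, 0.8961]), array([0.196, 0.133]), -1.271) [  0 102  64  53 589]
cu (array([0.5921, 0.3264]), array([0.041, 0.034]), -0.094) [201 182  16  16 168]
cu (array([0.4132, 0.3448]), array([0.054, 0.034]), -0.089) [184 241  17  22 241]
```

```bash
python3 - <<'E'
from h import *
w=img('wrist'); g=cv2.cvtColor(w['color'],cv2.COLOR_RGB2GRAY)
for z in(.012,):
  for r in(60,70,80,110):
    L=np.where(g[r,250:320]>140)[0][0]+249.7; Rr=340+np.where(g[r,340:400]<140)[0]; Rr=Rr[Rr>365][0]-.5
    q=plane(w,[[L,r],[Rr,r]],z)[:,:2]; print(r,L,Rr,q.round(4).tolist(),q.mean(0).round(4),np.linalg.norm(q[0]-q[1]))
q=plane(w,[[281,32.3],[371,32.6]],.012)[:,:2]; print(q, 'end mid',q.mean(0))
t=cv2.imread('pics/t2.png',0); T=img('top')
for r in(205,222,250,262):
    print(r,t[r,165:245].tolist())
E
```

```text
60 275.7 373.5 [[0.3835, 0.3069], [0.392, 0.3915]] [0.3877 0.3492] 0.08505481128093749
70 276.7 373.5 [[0.3918, 0.3067], [0.4003, 0.391]] [0.396  0.3488] 0.08469986022118517
80 276.7 372.5 [[0.4001, 0.3056], [0.4086, 0.3895]] [0.4043 0.3476] 0.08434832724573202
110 276.7 372.5 [[0.4256, 0.3022], [0.4343, 0.3878]] [0.43  0.345] 0.08601862337100402
[[0.36157499 0.31431256]
 [0.36950496 0.39091153]] end mid [0.36553998 0.35261204]
205 [101, 136, 149, 128, 94, 68, 63, 81, 143, 195, 213, 215, 214, 203, 169, 152, 148, 149, 150, 151, 150, 151, 151, 148, 125, 97, 89, 90, 91, 92, 92, 91, 94, 92, 93, 93, 94, 94, 94, 97, 107, 126, 151, 165, 143, 112, 103, 113, 104, 84, 97, 163, 230, 247, 247, 228, 154, 92, 78, 80, 80, 80, 80, 80, 81, 81, 81, 80, 81, 83, 85, 85, 86, 88, 86, 87, 87, 86, 87, 87]
222 [81, 159, 248, 254, 254, 254, 254, 245, 213, 184, 164, 134, 98, 81, 81, 82, 83, 82, 81, 82, 84, 84, 83, 83, 88, 99, 96, 89, 89, 90, 91, 93, 95, 95, 96, 97, 97, 98, 104, 110, 100, 98, 140, 197, 222, 224, 221, 221, 221, 221, 209, 168, 114, 84, 79, 81, 80, 81, 80, 79, 80, 79, 79, 80, 82, 79, 79, 80, 79, 79, 80, 80, 79, 81, 79, 81, 77, 79, 77, 80]
250 [75, 75, 77, 76, 76, 78, 79, 79, 78, 77, 76, 122, 241, 255, 255, 255, 255, 255, 255, 255, 254, 236, 220, 221, 220, 220, 219, 216, 209, 207, 208, 209, 203, 184, 227, 255, 255, 255, 255, 255, 255, 255, 255, 255, 207, 98, 81, 82, 83, 84, 81, 79, 75, 76, 76, 76, 77, 77, 76, 76, 75, 75, 74, 74, 73, 75, 73, 75, 74, 75, 73, 74, 74, 72, 72, 73, 72, 74, 72, 72]
262 [74, 73, 74, 74, 75, 76, 76, 78, 158, 248, 238, 160, 92, 82, 163, 254, 255, 255, 255, 255, 255, 255, 255, 254, 251, 250, 244, 239, 233, 225, 202, 245, 255, 255, 255, 255, 255, 255, 255, 255, 255, 192, 92, 77, 79, 79, 80, 80, 78, 80, 80, 79, 79, 79, 79, 78, 78, 78, 77, 76, 73, 72, 69, 71, 69, 70, 68, 68, 68, 68, 68, 67, 70, 68, 68, 67, 69, 69, 69, 74]
```

```bash
python3 - <<'E'
from h import *
go(.5876,.3286,-.101,.045)
E
```

```text
shift [-0.088   0.0015  0.1379] spin -0.0 | now [0.4999 0.336  0.1829] yaw 3.04 tilt [ 0.  0. -1.] F [ 0.4 -0.1 -2. ] w 0.0478 g 30.0 t 5.725
```

Call:
jog_arm:
  moves:
    - [-0.05, 0.0015, 0, 0]
    - [-0.088, 0.0015, 0, 0]
    - [-0.088, 0.0015, 0.04, 0]
    - [-0.088, 0.0015, 0.09, 0]
    - [-0.088, 0.0015, 0.12, 0]
    - [-0.088, 0.0015, 0.13, 0]
    - [-0.088, 0.0015, 0.138, 0]
    - [-0.088, 0.0015, 0.141, 0]
    - [-0.088, 0.0015, 0.141, 0]

```text
clock: 6.85
position: [0.588, 0.3292, 0.0426]
ee_rot: [0.158, 3.137, 0.001]
force: [-0.2, -0.2, -1.1]
width: 0.52
gripper_force: 30.0
```

Call:
jog_arm:
  moves:
    - [0, 0, 0.003, 0]
    - [0, 0, 0.005, 0]
    - [0, 0, 0.007, 0]
    - [0, 0, 0.009, 0]
    - [0, 0, 0.011, 0]
    - [0, 0, 0.0125, 0]
    - [0, 0, 0.0125, 0]

```text
clock: 7.72
position: [0.5881, 0.3293, 0.0299]
ee_rot: [0.158, 3.136, 0.001]
force: [1.5, 1.2, 7.8]
width: 0.517
gripper_force: 30.0
```

Call:
jog_arm:
  moves:
    - [0, 0, 0.001, 0]
    - [0, 0, 0.002, 0]
    - [0, 0, 0.002, 0]

```text
clock: 8.1
position: [0.5882, 0.3293, 0.0299]
ee_rot: [0.158, 3.136, 0.002]
force: [-5.1, -2.0, 26.0]
width: 0.523
gripper_force: 30.0
```

Call:
jog_arm:
  moves:
    - [0, 0, -0.002, 0]
    - [0, 0, -0.002, 0]
    - [0, 0, -0.002, 0]
    - [0, 0, -0.002, 0]
    - [0, 0, -0.06, 0]
    - [0, 0, -0.12, 0]
    - [0, 0, -0.17, 0]
    - [0, 0, -0.17, 0]
  hand: 0.0918

```text
clock: 9.1
position: [0.5898, 0.33, 0.2021]
ee_rot: [0.158, 3.131, 0.007]
force: [0.5, 0.6, -1.2]
width: 1.001
gripper_force: 0.0
```

```bash
python3 - <<'E'
from h import *
im=img('top')
for o in modules(im): print(o)
go(.6387,.1072,.16,.12)
E
```

```text
(array([0.6387, 0.1077]), array([0.079, 0.05 ]), np.float64(0.186), (array([0.6391, 0.1073]), array([0.079, 0.051]), 0.127), (np.float64(286.8448979591837), np.float64(180.5265306122449)), np.float64(nan))
(array([6.432e-01, 6.000e-04]), array([0.079, 0.05 ]), np.float64(-0.035), (array([0.6435, 0.0007]), array([0.079, 0.051]), -0.04), (np.float64(324.8326530612245), np.float64(182.86530612244897)), np.float64(nan))
(array([ 0.6446, -0.1076]), array([0.079, 0.05 ]), np.float64(-0.282), (array([ 0.6449, -0.1077]), array([0.079, 0.05 ]), -0.281), (np.float64(363.24590163934425), np.float64(186.34016393442624)), np.float64(nan))
(array([0.5812, 0.3257]), array([0.074, 0.05 ]), np.float64(-0.593), (array([0.5895, 0.3243]), array([0.085, 0.058]), -0.303), (np.float64(207.44343891402715), np.float64(192.4004524886878)), np.float64(nan))
shift [-0.0722 -0.2161  0.0789] spin -0.261 | now [0.5884 0.3293 0.1992] yaw 3.041 tilt [ 0.003  0.002 -1.   ] F [-0.2 -0.5 -1.2] w 0.0919 g 0.0 t 9.15
```

Call:
jog_arm:
  moves:
    - [-0.02, -0.06, -0.02, -0.1]
    - [-0.04, -0.12, -0.02, -0.2]
    - [-0.06, -0.18, -0.02, -0.26]
    - [-0.073, -0.216, -0.019, -0.26]
    - [-0.073, -0.216, -0.019, -0.26]
    - [-0.073, -0.216, -0.019, -0.26]
    - [-0.073, -0.216, -0.019, -0.26]
    - [-0.073, -0.216, -0.019, -0.26]

```text
clock: 10.15
position: [0.638, 0.1081, 0.2159]
ee_rot: [0.253, -3.131, -0.001]
force: [-0.8, 0.2, 0.6]
width: 0.999
gripper_force: 0.0
```

```bash
python3 - <<'E'
from h import *
im=img('wrist')
o=modules(im)[0]; print(o); go(*o[0],o[2],.0175)
E
```

```text
(array([ 0.6448, -0.1066]), array([0.075, 0.048]), np.float64(-0.279), (array([ 0.6457, -0.1069]), array([0.076, 0.049]), -0.288), (np.float64(107.52754781615758), np.float64(156.14187838995147)), np.float64(nan))
shift [ 0.0277 -0.2128  0.1985] spin 0.44 | now [0.6381 0.1079 0.2161] yaw -2.981 tilt [-0.  0. -1.] F [ 0.8  1.1 -0. ] w 0.0917 g 0.0 t 10.2
```

```bash
python3 - <<'E'
from h import *
im=img('wrist')
for o in modules(im): print(o[:3],o[4]); 
for o in modules(im): 
  if abs(o[0][1]-.107)<.02: go(*o[0],o[2],.0175)
E
```

```text
(array([ 0.6448, -0.1066]), array([0.075, 0.048]), np.float64(-0.277)) (np.float64(107.90872675250358), np.float64(156.09270386266095))
(array([6.435e-01, 6.000e-04]), array([0.075, 0.047]), np.float64(-0.035)) (np.float64(213.86458333333334), np.float64(171.42173423423424))
(array([0.5892, 0.3342]), array([0.078, 0.05 ]), np.float64(-0.098)) (np.float64(550.5621186910704), np.float64(172.27787021630616))
(array([0.6392, 0.1071]), array([0.074, 0.047]), np.float64(0.175)) (np.float64(320.87822557262973), np.float64(184.0568280661061))
(array([ 0.717 , -0.2096]), array([0.04 , 0.031]), np.float64(0.467)) (np.float64(16.245087900723888), np.float64(208.83040330920372))
shift [-0.0009 -0.0007  0.1987] spin -0.015 | now [0.6382 0.1076 0.2162] yaw -2.981 tilt [-0.  0. -1.] F [ 0.9 -0.4  0.6] w 0.0916 g 0.0 t 10.25
```

Call:
jog_arm:
  moves:
    - [-0.001, -0.001, 0.06, -0.015]
    - [-0.001, -0.001, 0.12, -0.015]
    - [-0.001, -0.001, 0.17, -0.015]
    - [-0.001, -0.001, 0.19, -0.015]
    - [-0.001, -0.001, 0.1985, -0.015]
    - [-0.001, -0.001, 0.1985, -0.015]

```text
clock: 11.0
position: [0.6405, 0.106, 0.0189]
ee_rot: [-0.273, 3.128, 0.0]
force: [-0.2, -1.1, 0.2]
width: 1.0
gripper_force: 0.0
```

Call:
jog_arm:
  moves:
    - [0, 0, 0, 0]
    - [0, 0, 0, 0]
    - [0, 0, 0, 0]
    - [0, 0, 0, 0]
    - [0, 0, 0, 0]
    - [0, 0, -0.06, 0]
    - [0, 0, -0.12, 0]
    - [0, 0, -0.15, 0]
    - [0, 0, -0.15, 0]
    - [0, 0, -0.15, 0]
  hand: 0.03
  newtons: 30

```text
clock: 12.25
position: [0.6386, 0.1057, 0.1662]
ee_rot: [0.273, -3.127, 0.0]
force: [-0.1, 0.3, -2.9]
width: 0.516
gripper_force: 30.0
```

```bash
python3 - <<'E'
from h import *
go(.500,.3380,-.101,.17)
E
```

```text
shift [ 0.0962  0.2528 -0.0036] spin 0.275 | now [0.6386 0.1057 0.1662] yaw -2.967 tilt [-0.002 -0.    -1.   ] F [-0.1  0.3 -2.9] w 0.0474 g 30.0 t 12.25
```

Call:
jog_arm:
  moves:
    - [0.02, 0.06, 0, 0.1]
    - [0.04, 0.12, 0, 0.2]
    - [0.06, 0.18, 0, 0.275]
    - [0.08, 0.23, 0, 0.275]
    - [0.096, 0.253, 0, 0.275]
    - [0.096, 0.253, 0, 0.275]
    - [0.096, 0.253, 0, 0.275]
    - [0.096, 0.253, 0, 0.275]
    - [0.096, 0.253, 0, 0.275]

```text
clock: 13.38
position: [0.5018, 0.3373, 0.1675]
ee_rot: [0.161, 3.137, -0.001]
force: [0.2, -0.2, -2.7]
width: 0.525
gripper_force: 30.0
```

```bash
python3 - <<'E'
from h import *
im=img('wrist'); save(im,'w3.png')
for o in modules(im): print(o[:4],o[4])
go(.500,.3378,-.101,.042)
E
```

```text
shift [1.800e-03 1.000e-04 1.256e-01] spin -0.001 | now [0.5017 0.3375 0.1676] yaw 3.039 tilt [ 0. -0. -1.] F [-0.  -0.9 -1.7] w 0.0478 g 30.0 t 13.425
```

View pics/w3.png

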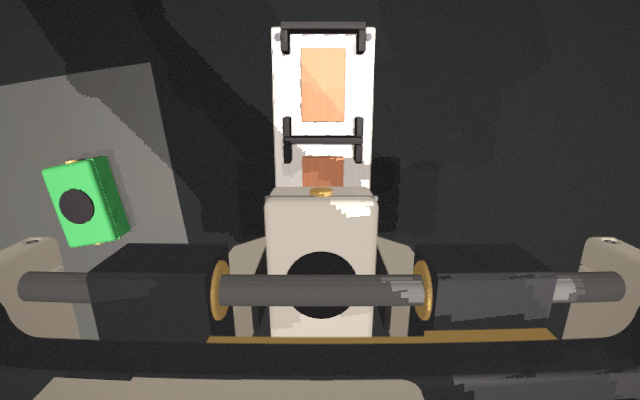

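The second round-tag module is held squarely (tag at (320,285)). The middle nest's copper is directly in front of it at (323,170).

Call:
jog_arm:
  moves:
    - [0.0015, 0, 0.05, 0]
    - [0.0015, 0, 0.1, 0]
    - [0.0015, 0, 0.115, 0]
    - [0.0015, 0, 0.122, 0]
    - [0.0015, 0, 0.126, 0]
    - [0.0015, 0, 0.126, 0]

```text
clock: 14.18
position: [0.5004, 0.339, 0.0429]
ee_rot: [0.158, 3.136, 0.002]
force: [0.2, 0.3, -2.2]
width: 0.519
gripper_force: 30.0
```

Call:
jog_arm:
  moves:
    - [0, 0, 0.002, 0]
    - [0, 0, 0.004, 0]
    - [0, 0, 0.006, 0]
    - [0, 0, 0.008, 0]
    - [0, 0, 0.01, 0]
    - [0, 0, 0.012, 0]
    - [0, 0, 0.014, 0]
    - [0, 0, 0.014, 0]

```text
clock: 15.18
position: [0.5002, 0.3389, 0.0297]
ee_rot: [0.158, 3.136, 0.002]
force: [-3.8, -3.6, 24.8]
width: 0.52
gripper_force: 30.0
```

Call:
jog_arm:
  moves:
    - [0, 0, -0.002, 0]
    - [0, 0, -0.002, 0]
    - [0, 0, -0.002, 0]
    - [0, 0, -0.002, 0]
    - [0, 0, -0.06, 0]
    - [0, 0, -0.12, 0]
    - [0, 0, -0.18, 0]
    - [0, 0, -0.18, 0]
    - [0, 0, -0.18, 0]
  hand: 0.0918

```text
clock: 16.3
position: [0.4992, 0.3383, 0.2072]
ee_rot: [-0.158, -3.137, 0.0]
force: [0.2, 0.9, -0.5]
width: 1.001
gripper_force: 0.0
```

```bash
python3 - <<'E'
from h import *
go(.6434,.0006,-.035,.21)
E
```

```text
shift [-0.1774 -0.3215 -0.0028] spin -0.066 | now [0.4992 0.3383 0.2072] yaw 3.041 tilt [-0. -0. -1.] F [ 0.2  0.9 -0.5] w 0.0919 g 0.0 t 16.3
```

Call:
jog_arm:
  moves:
    - [-0.03, -0.05, -0.003, -0.066]
    - [-0.06, -0.1, -0.003, -0.066]
    - [-0.09, -0.15, -0.003, -0.066]
    - [-0.12, -0.2, -0.003, -0.066]
    - [-0.14, -0.25, -0.003, -0.066]
    - [-0.16, -0.29, -0.003, -0.066]
    - [-0.177, -0.3215, -0.003, -0.066]
    - [-0.177, -0.3215, -0.003, -0.066]
    - [-0.177, -0.3215, -0.003, -0.066]
    - [-0.177, -0.3215, -0.003, -0.066]
    - [-0.177, -0.3215, -0.003, -0.066]

```text
clock: 17.68
position: [0.6431, 0.002, 0.2105]
ee_rot: [-0.052, -3.141, -0.001]
force: [-0.1, 0.8, 0.3]
width: 0.999
gripper_force: 0.0
```

```bash
python3 - <<'E'
from h import *
im=img('wrist')
for o in modules(im): print(o[:3],o[4]); 
for o in modules(im): 
  if abs(o[0][1]-.0)<.03: go(*o[0],o[2],.0175)
E
```

```text
(array([0.5935, 0.307 ]), array([0.072, 0.023]), np.float64(0.088)) (np.float64(629.7073337902673), np.float64(126.27141877998629))
(array([ 0.6443, -0.1066]), array([0.077, 0.049]), np.float64(-0.281)) (np.float64(211.8427354976051), np.float64(188.91724321447577))
(array([ 0.6429, -0.    ]), array([0.076, 0.047]), np.float64(-0.044)) (np.float64(319.77954048140043), np.float64(184.07685995623632))
(array([0.6974, 0.2227]), array([0.048, 0.019]), np.float64(-1.31)) (np.float64(535.9557046979866), np.float64(229.29530201342283))
shift [ 0.0002 -0.0019  0.1932] spin 0.01 | now [0.6432 0.0018 0.2107] yaw 3.108 tilt [-0.  0. -1.] F [ 0.9  0.2 -0.6] w 0.0917 g 0.0 t 17.725
```

Call:
jog_arm:
  moves:
    - [0, -0.0015, 0.06, 0.01]
    - [0, -0.0015, 0.12, 0.01]
    - [0, -0.0015, 0.17, 0.01]
    - [0, -0.0015, 0.187, 0.01]
    - [0, -0.0015, 0.193, 0.01]
    - [0, -0.0015, 0.193, 0.01]

```text
clock: 18.48
position: [0.6445, -0.0007, 0.0192]
ee_rot: [0.07, 3.138, 0.0]
force: [-0.2, -0.3, 0.1]
width: 1.001
gripper_force: 0.0
```

Call:
jog_arm:
  moves:
    - [0, 0, 0, 0]
    - [0, 0, 0, 0]
    - [0, 0, 0, 0]
    - [0, 0, 0, 0]
    - [0, 0, 0, 0]
    - [0, 0, -0.06, 0]
    - [0, 0, -0.12, 0]
    - [0, 0, -0.16, 0]
    - [0, 0, -0.16, 0]
    - [0, 0, -0.16, 0]
  hand: 0.03
  newtons: 30

```text
clock: 19.73
position: [0.6426, -0.0006, 0.1767]
ee_rot: [-0.07, -3.139, -0.0]
force: [0.5, 0.1, -2.0]
width: 0.518
gripper_force: 30.0
```

```bash
python3 - <<'E'
from h import *
go(.489,-.3075,-.049,.175)
E
```

```text
shift [ 0.1397 -0.3135  0.0019] spin 0.004 | now [ 6.426e-01 -6.000e-04  1.767e-01] yaw 3.097 tilt [-0.002  0.    -1.   ] F [ 0.5  0.1 -2. ] w 0.0476 g 30.0 t 19.725
```

Call:
jog_arm:
  moves:
    - [0.025, -0.05, 0.002, 0.004]
    - [0.05, -0.1, 0.002, 0.004]
    - [0.075, -0.15, 0.002, 0.004]
    - [0.1, -0.2, 0.002, 0.004]
    - [0.12, -0.25, 0.002, 0.004]
    - [0.135, -0.29, 0.002, 0.004]
    - [0.14, -0.3135, 0.002, 0.004]
    - [0.14, -0.3135, 0.002, 0.004]
    - [0.14, -0.3135, 0.002, 0.004]
    - [0.14, -0.3135, 0.002, 0.004]
    - [0.14, -0.3135, 0.002, 0.004]

```text
clock: 21.1
position: [0.4898, -0.3066, 0.1755]
ee_rot: [-0.074, -3.14, -0.001]
force: [0.2, -0.1, -1.2]
width: 0.518
gripper_force: 30.0
```

```bash
python3 - <<'E'
from h import *
im=img('wrist'); save(im,'w4.png'); np.save('/tmp/w4.npy',depthpts(im))
go(.489,-.3075,-.049,.024)
E
```

```text
shift [ 0.0007 -0.0007  0.1516] spin 0.001 | now [ 0.4897 -0.3068  0.1756] yaw 3.094 tilt [-0.  0. -1.] F [-0.1  0.6 -0.7] w 0.0479 g 30.0 t 21.15
```

View pics/w4.png

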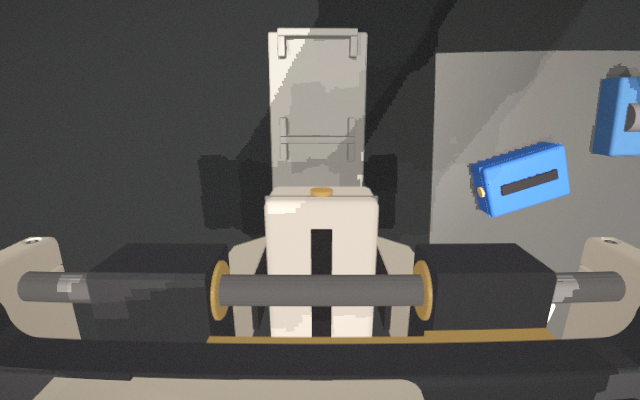

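The bar-tag module is held squarely. The tray's near pocket spans columns 270–366, with the divider at row 140 and the end lip at row 32. I'm fitting the edges next.

```bash
python3 - <<'E'
from h import *
w=img('wrist'); g=cv2.cvtColor(w['color'],cv2.COLOR_RGB2GRAY)
M=[]
for r in range(50,176,10):
    row=g[r].astype(int); L=250+np.argmax(np.diff(row[250:290]))+.5; R=345+np.argmin(np.diff(row[345:385]))+.5
    q=plane(w,[[L,r],[R,r]],.006)[:,:2]; print(r,L,R,q.mean(0).round(4),np.linalg.norm(q[0]-q[1]).round(4)); M.append(q.mean(0))
M=np.array(M); print('slope',np.polyfit(M[:,0],M[:,1],1), np.polyval(np.polyfit(M[:,0],M[:,1],1),.489))
P=depthpts(w)
for c in(300,318,335): print([(r,*P[r,c,[0,2]].round(3)) for r in list(range(26,42,2))+list(range(130,150,2))])
print([tuple(P[120,c,1:].round(3)) for c in list(range(266,292,2))])
print([tuple(P[120,c,1:].round(3)) for c in list(range(344,370,2))])
E
```

```text
50 268.5 366.5 [ 0.3686 -0.3051] 0.0844
60 268.5 366.5 [ 0.3767 -0.3055] 0.0849
70 268.5 366.5 [ 0.385  -0.3059] 0.0854
80 269.5 365.5 [ 0.3933 -0.3063] 0.0842
90 269.5 365.5 [ 0.4018 -0.3068] 0.0847
100 269.5 365.5 [ 0.4103 -0.3072] 0.0853
110 270.5 364.5 [ 0.419  -0.3076] 0.0841
120 270.5 364.5 [ 0.4277 -0.308 ] 0.0846
130 270.5 364.5 [ 0.4366 -0.3085] 0.0852
140 270.5 364.5 [ 0.4456 -0.3089] 0.0858
150 270.5 364.5 [ 0.4547 -0.3094] 0.0865
160 271.5 363.5 [ 0.4639 -0.3098] 0.0852
170 271.5 363.5 [ 0.4733 -0.3103] 0.0859
slope [-0.04920997 -0.28698367] -0.31104734205314644
[(26, np.float64(0.347), np.float64(-0.001)), (28, np.float64(0.353), np.float64(0.018)), (30, np.float64(0.354), np.float64(0.018)), (32, np.float64(0.356), np.float64(0.019)), (34, np.float64(0.357), np.float64(0.018)), (36, np.float64(0.358), np.float64(0.014)), (38, np.float64(0.358), np.float64(0.007)), (40, np.float64(0.36), np.float64(0.005)), (130, np.float64(0.436), np.float64(0.005)), (132, np.float64(0.438), np.float64(0.004)), (134, np.float64(0.44), np.float64(0.005)), (136, np.float64(0.44), np.float
[... 2243 characters left out ...]
)), (np.float64(-0.337), np.float64(0.019)), (np.float64(-0.335), np.float64(0.02)), (np.float64(-0.335), np.float64(0.005)), (np.float64(-0.333), np.float64(0.005))]
[(np.float64(-0.284), np.float64(0.006)), (np.float64(-0.282), np.float64(0.005)), (np.float64(-0.281), np.float64(0.015)), (np.float64(-0.28), np.float64(0.019)), (np.float64(-0.278), np.float64(0.019)), (np.float64(-0.276), np.float64(0.019)), (np.float64(-0.273), np.float64(0.004)), (np.float64(-0.272), np.float64(0.006)), (np.float64(-0.27), np.float64(0.006)), (np.float64(-0.268), np.float64(0.005)), (np.float64(-0.266), np.float64(0.004)), (np.float64(-0.263), np.float64(-0.001)), (np.float64(-0.262), np.float64(-0.002))]
```

```bash
python3 - <<'E'
from h import *
go(.4885,-.311,-.049,.0245)
E
```

```text
shift [ 0.001  -0.004   0.1512] spin 0.001 | now [ 0.4897 -0.307   0.1757] yaw 3.094 tilt [ 0.  0. -1.] F [-0.4 -1.4 -1.3] w 0.0479 g 30.0 t 21.2
```

Call:
jog_arm:
  moves:
    - [0.001, -0.004, 0.05, 0]
    - [0.001, -0.004, 0.1, 0]
    - [0.001, -0.004, 0.13, 0]
    - [0.001, -0.004, 0.14, 0]
    - [0.001, -0.004, 0.146, 0]
    - [0.001, -0.004, 0.15, 0]
    - [0.001, -0.004, 0.151, 0]
    - [0.001, -0.004, 0.151, 0]

```text
clock: 22.2
position: [0.4885, -0.3117, 0.0253]
ee_rot: [0.077, 3.14, -0.001]
force: [-0.1, 0.4, -0.4]
width: 0.521
gripper_force: 30.0
```

Call:
jog_arm:
  moves:
    - [0, 0, 0.001, 0]
    - [0, 0, 0.002, 0]
    - [0, 0, 0.002, 0]
    - [0, 0, 0.002, 0]

```text
clock: 22.7
position: [0.4885, -0.3117, 0.0237]
ee_rot: [0.077, 3.14, -0.0]
force: [-2.4, 1.9, 10.0]
width: 0.523
gripper_force: 30.0
```

Call:
jog_arm:
  moves:
    - [0, 0, 0, 0]
    - [0, 0, 0, 0]
    - [0, 0, 0, 0]
    - [0, 0, 0, 0]
    - [0, 0, -0.06, 0]
    - [0, 0, -0.12, 0]
    - [0, 0, -0.18, 0]
    - [0, 0, -0.18, 0]
    - [0, 0, -0.18, 0]
  hand: 0.0918

```text
clock: 23.82
position: [0.488, -0.3112, 0.2025]
ee_rot: [0.076, 3.141, 0.001]
force: [0.4, -0.3, -0.7]
width: 1.003
gripper_force: 0.0
```

```bash
python3 - <<'E'
from h import *
im=img('wrist')
for o in modules(im,zt=.036): print(o[:3],o[4])
go(.6445,-.1067,-.281,.212)
E
```

```text
(array([ 0.4323, -0.0251]), array([0.03 , 0.026]), np.float64(-1.38)) (np.float64(625.1817042606516), np.float64(116.23182957393483))
(array([ 0.4877, -0.3124]), array([0.076, 0.047]), np.float64(-0.06)) (np.float64(320.75262631315655), np.float64(187.05702851425713))
shift [-0.1468  0.2117 -0.0104] spin 0.232 | now [ 0.4876 -0.311   0.2017] yaw 3.093 tilt [-0.002  0.001 -1.   ] F [-0.2 -0.8 -0.3] w 0.0919 g 0.0 t 23.875
```

Placed flat. Now the last bar-tag module.

Call:
jog_arm:
  moves:
    - [-0.03, 0.05, -0.01, 0.1]
    - [-0.06, 0.1, -0.01, 0.2]
    - [-0.1, 0.15, -0.01, 0.232]
    - [-0.13, 0.19, -0.01, 0.232]
    - [-0.147, 0.212, -0.01, 0.232]
    - [-0.147, 0.212, -0.01, 0.232]
    - [-0.147, 0.212, -0.01, 0.232]
    - [-0.147, 0.212, -0.01, 0.232]
    - [-0.147, 0.212, -0.01, 0.232]

```text
clock: 25.0
position: [0.6449, -0.1081, 0.2128]
ee_rot: [-0.442, -3.11, 0.0]
force: [-0.4, -0.4, 0.4]
width: 1.003
gripper_force: 0.0
```

```bash
python3 - <<'E'
from h import *
im=img('wrist')
for o in modules(im): print(o[:3],o[4])
for o in modules(im): 
  if abs(o[0][1]+.107)<.03: go(*o[0],o[2],.0175)
E
```

```text
(array([ 0.49 , -0.311]), array([0.077, 0.057]), np.float64(-0.015)) (np.float64(71.37201437328261), np.float64(88.9279222151765))
(array([0.7133, 0.2034]), array([0.042, 0.015]), np.float64(-0.035)) (np.float64(633.5711422845692), np.float64(164.67334669338678))
(array([ 0.6445, -0.1083]), array([0.076, 0.047]), np.float64(-0.287)) (np.float64(321.84957452648916), np.float64(183.0488608289871))
(array([ 0.7072, -0.2122]), array([0.031, 0.016]), np.float64(0.97)) (np.float64(243.7936117936118), np.float64(265.92628992628994))
shift [ 0.0004 -0.0006  0.1954] spin 0.005 | now [ 0.645  -0.1078  0.2129] yaw 2.859 tilt [ 0. -0. -1.] F [ 0.5  0.5 -0.3] w 0.0919 g 0.0 t 25.05
```

Call:
jog_arm:
  moves:
    - [0.001, 0, 0.06, 0.005]
    - [0.001, 0, 0.12, 0.005]
    - [0.001, 0, 0.17, 0.005]
    - [0.001, 0, 0.188, 0.005]
    - [0.001, 0, 0.195, 0.005]
    - [0.001, 0, 0.195, 0.005]

```text
clock: 25.8
position: [0.6455, -0.107, 0.0191]
ee_rot: [0.447, 3.108, 0.0]
force: [0.0, 0.0, 0.4]
width: 1.0
gripper_force: 0.0
```

Call:
jog_arm:
  moves:
    - [0, 0, 0, 0]
    - [0, 0, 0, 0]
    - [0, 0, 0, 0]
    - [0, 0, 0, 0]
    - [0, 0, 0, 0]
    - [0, 0, -0.06, 0]
    - [0, 0, -0.12, 0]
    - [0, 0, -0.16, 0]
    - [0, 0, -0.16, 0]
    - [0, 0, -0.16, 0]
  hand: 0.03
  newtons: 30

```text
clock: 27.05
position: [0.6437, -0.1064, 0.1767]
ee_rot: [-0.447, -3.108, -0.0]
force: [0.5, -0.0, -2.0]
width: 0.521
gripper_force: 30.0
```

```bash
python3 - <<'E'
from h import *
go(.4005,-.3067,-.049,.15)
E
```

```text
shift [ 0.1768 -0.2607  0.027 ] spin -0.237 | now [ 0.6437 -0.1064  0.1767] yaw 2.856 tilt [-0.002  0.    -1.   ] F [ 0.5 -0.  -2. ] w 0.0478 g 30.0 t 27.05
```

Call:
jog_arm:
  moves:
    - [0.03, -0.04, 0, -0.1]
    - [0.06, -0.09, 0, -0.2]
    - [0.09, -0.14, 0, -0.237]
    - [0.12, -0.18, 0, -0.237]
    - [0.15, -0.22, 0, -0.237]
    - [0.165, -0.25, 0, -0.237]
    - [0.177, -0.261, 0.01, -0.237]
    - [0.177, -0.261, 0.02, -0.237]
    - [0.177, -0.261, 0.02, -0.237]
    - [0.177, -0.261, 0.02, -0.237]
    - [0.177, -0.261, 0.02, -0.237]

```text
clock: 28.42
position: [0.4019, -0.3068, 0.1579]
ee_rot: [0.075, 3.14, -0.0]
force: [0.4, 0.2, -1.8]
width: 0.521
gripper_force: 30.0
```

```bash
python3 - <<'E'
from h import *
go(.4005,-.3067,-.049,.0245)
im=img('wrist'); save(im,'w5.png')
E
```

```text
shift [ 0.0014 -0.      0.1334] spin 0.001 | now [ 0.4019 -0.3068  0.1579] yaw 3.094 tilt [ 0.001 -0.    -1.   ] F [ 0.4  0.2 -1.8] w 0.0478 g 30.0 t 28.425
```

View pics/w5.png

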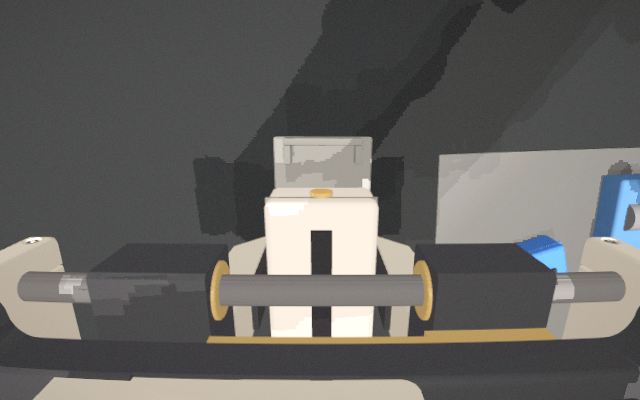

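The second bar-tag module is held squarely, and the tray end at columns 274–372 is centred ahead of it at about column 323.

Call:
jog_arm:
  moves:
    - [0.0015, 0, 0.05, 0]
    - [0.0015, 0, 0.09, 0]
    - [0.0015, 0, 0.115, 0]
    - [0.0015, 0, 0.123, 0]
    - [0.0015, 0, 0.129, 0]
    - [0.0015, 0, 0.133, 0]
    - [0.0015, 0, 0.135, 0]
    - [0.0015, 0, 0.135, 0]
    - [0.0015, 0, 0.135, 0]

```text
clock: 29.6
position: [0.4, -0.3074, 0.0237]
ee_rot: [0.077, 3.139, -0.001]
force: [-1.3, 1.4, 4.9]
width: 0.518
gripper_force: 30.0
```

Call:
jog_arm:
  moves:
    - [0, 0, 0, 0]
    - [0, 0, 0, 0]
    - [0, 0, 0, 0]
    - [0, 0, 0, 0]
    - [0, 0, -0.06, 0]
    - [0, 0, -0.12, 0]
    - [0, 0, -0.19, 0]
    - [0, 0, -0.19, 0]
    - [0, 0, -0.19, 0]
    - [0, 0, -0.19, 0]
  hand: 0.0918

```text
clock: 30.85
position: [0.3987, -0.3064, 0.2111]
ee_rot: [-0.076, -3.138, -0.002]
force: [0.4, 0.8, 0.1]
width: 0.997
gripper_force: 0.0
```

```bash
python3 - <<'E'
from h import *
im=img('wrist')
for o in modules(im,zt=.036): print(o[:3],o[4])
for n in('top','scene'):
    im=img(n); P=depthpts(im); save(im,n+'6.png')
    for o in modules(im,lo=.025,zt=.042): 
        if 0.3<o[0][0]<.75 and abs(o[0][1])<.5: u,v=map(int,o[4]); print(n,o[:3],o[4],np.nanmedian(P[v-6:v+7,u-6:u+7,2]))
go(.36,-.012,0,.2)
E
```

```text
(array([ 0.4   , -0.3082]), array([0.076, 0.047]), np.float64(-0.049)) (np.float64(319.999205929063), np.float64(187.2014293276866))
(array([ 0.4283, -0.02  ]), array([0.04 , 0.025]), np.float64(-1.41)) (np.float64(604.0498220640569), np.float64(201.99762752075918))
(array([ 0.4665, -0.309 ]), array([0.051, 0.046]), np.float64(-0.075)) (np.float64(322.4130127298444), np.float64(251.2984441301273))
top (array([0.532 , 0.3301]), array([0.191, 0.068]), np.float64(-0.108)) (np.float64(201.82149148561362), np.float64(208.87199060481504)) 0.041620665073166335
top (array([ 0.4905, -0.3074]), array([0.069, 0.053]), np.float64(-0.041)) (np.float64(432.56102362204723), np.float64(248.36220472440945)) 0.03797662698883268
scene (array([ 0.4602, -0.3016]), array([0.166, 0.052]), np.float64(-0.022)) (np.float64(203.52029914529913), np.float64(174.3258547008547)) 0.035994905586434325
scene (array([0.5489, 0.3349]), array([0.194, 0.063]), np.float64(-0.069)) (np.float64(452.95244299674266), np.float64(207.21498371335505)) 0.04182359253677069
scene (array([ 0.7065, -0.234 ]), array([0.054, 0.036]), np.float64(-1.195)) (np.float64(214.47603833865816), np.float64(252.5846645367412)) 0.038196641482497073
scene (array([ 0.7482, -0.2199]), array([0.055, 0.036]), np.float64(-1.368)) (np.float64(217.77507598784194), np.float64(268.1033434650456)) 0.058185290478018764
shift [0.0532 0.2925 0.0118] spin -0.049 | now [ 0.3989 -0.3068  0.2114] yaw 3.093 tilt [-0.002  0.001 -1.   ] F [-0.3 -0.4 -0.2] w 0.0917 g 0.0 t 31.0
```

View pics/scene6.png

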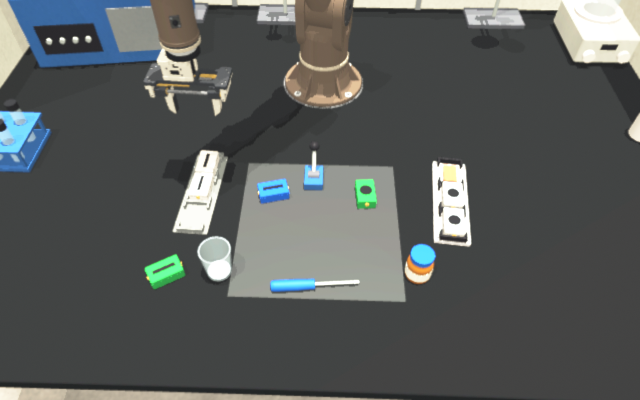

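All four modules are home: the dock nests at (454,222) and (452,195) and two tray pockets. Nothing else has moved. Now the lever, whose ball is at (314,147).

Call:
jog_arm:
  moves:
    - [0.02, 0.06, 0, -0.049]
    - [0.03, 0.12, 0, -0.049]
    - [0.04, 0.18, 0, -0.049]
    - [0.05, 0.24, 0, -0.049]
    - [0.067, 0.287, 0, -0.049]
    - [0.067, 0.287, 0, -0.049]
    - [0.067, 0.287, 0, -0.049]
    - [0.067, 0.287, 0, -0.049]
    - [0.067, 0.287, 0, -0.049]
    - [0.067, 0.287, 0, -0.049]
  hand: 0.0

```text
clock: 32.25
position: [0.3467, -0.0177, 0.2126]
ee_rot: [-0.002, -3.141, 0.0]
force: [0.0, -0.7, -0.1]
width: 0.011
gripper_force: 0.0
```

```bash
python3 - <<'E'
from h import *
go(.345,-.018,0,.09)
im=img('wrist'); save(im,'w7.png')
im=img('scene');P=depthpts(im); hsv=cv2.cvtColor(im['color'],cv2.COLOR_RGB2HSV)
b=(P[...,2]>.083)&(P[...,2]<.115)&(abs(P[...,1]+.02)<.04)&(P[...,0]>.36)&(P[...,0]<.48)&(hsv[...,2]<110)
print(b.sum(),P[b].min(0),P[b].max(0))
m=((hsv[...,0]>95)&(hsv[...,0]<125)&(hsv[...,1]>120)&(abs(P[...,2]-.026)<.006)&(abs(P[...,1]+.015)<.05)&(P[...,0]<.5)&(P[...,0]>.35)); print(P[m].min(0),P[m].max(0),rect(P[m][:,:2]))
E
```

```text
shift [ 0.0017 -0.0003  0.1226] spin -0.001 | now [ 0.3467 -0.0177  0.2126] yaw 3.14 tilt [-0. -0. -1.] F [ 0.  -0.7 -0.1] w 0.001 g 0.0 t 32.25
74 [ 0.39226503 -0.02762428  0.08732176] [ 0.41595763 -0.00393403  0.10937214]
[ 0.40279565 -0.03961682  0.0200857 ] [0.47415344 0.00900409 0.03046799] (array([ 0.4385, -0.0157]), array([0.071, 0.048]), 0.021)
```

View pics/w7.png

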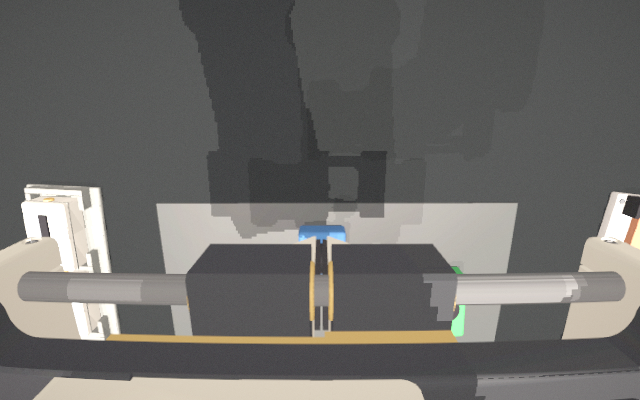

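Fingers shut, behind the ball, with the block straight ahead at (322,233). The block measures (0.4385, -0.016), yaw 0.

Call:
jog_arm:
  moves:
    - [0.001, 0.0015, 0.06, 0]
    - [0.001, 0.0015, 0.1, 0]
    - [0.001, 0.0015, 0.122, 0]
    - [0.001, 0.0015, 0.122, 0]

```text
clock: 32.85
position: [0.3446, -0.0159, 0.0898]
ee_rot: [0.0, -3.138, 0.001]
force: [-0.1, -0.6, 1.0]
width: 0.004
gripper_force: 0.0
```

Call:
jog_arm:
  moves:
    - [-0.015, 0, 0, 0]
    - [-0.03, 0, 0, 0]
    - [-0.04, 0, 0, 0]
    - [-0.05, 0, 0, 0]
    - [-0.06, 0, 0, 0]
    - [-0.07, 0, 0, 0]
    - [-0.08, 0, 0, 0]
    - [-0.09, 0, 0, 0]
    - [-0.098, 0, 0, 0]
    - [-0.104, 0, 0, 0]
    - [-0.104, 0, 0, 0]
    - [-0.104, 0, 0, 0]

```text
clock: 34.35
position: [0.4496, -0.0157, 0.0908]
ee_rot: [-0.0, 3.141, 0.0]
force: [-0.7, -0.4, 0.2]
width: 0.003
gripper_force: 0.3
```

```bash
cat > lev.py <<'E'
from h import *
go(.46,-.016,0,.2)
im=img('scene');P=depthpts(im); hsv=cv2.cvtColor(im['color'],cv2.COLOR_RGB2HSV)
b=(P[...,2]>.075)&(P[...,2]<.118)&(abs(P[...,1]+.016)<.03)&(P[...,0]>.455)&(P[...,0]<.52)&(hsv[...,2]<110)
print(b.sum(),P[b].min(0),P[b].max(0),np.median(P[b],0))
E
python3 lev.py
```

```text
shift [-0.0104 -0.0003 -0.1092] spin 0.0 | now [ 0.4496 -0.0157  0.0908] yaw -3.142 tilt [ 0.  0. -1.] F [-0.7 -0.4  0.2] w 0.0003 g 0.3 t 34.35
84 [ 0.45797251 -0.0272315   0.08397747] [ 0.48920069 -0.00446561  0.11443354] [ 0.48071216 -0.01450767  0.09999979]
```

Call:
jog_arm:
  moves:
    - [-0.002, 0, 0, 0]
    - [-0.004, 0, 0, 0]
    - [-0.006, 0, 0, 0]
    - [-0.006, 0, 0, 0]

```text
clock: 34.9
position: [0.4507, -0.0161, 0.0899]
ee_rot: [-0.0, -3.132, 0.001]
force: [-15.2, 0.0, 10.4]
width: 0.003
gripper_force: 8.0
```

Against its stop. Backing off and clearing.

Call:
jog_arm:
  moves:
    - [0.01, 0, 0, 0]
    - [0.04, 0, 0, 0]
    - [0.08, 0, 0, 0]
    - [0.09, 0, -0.05, 0]
    - [0.09, 0, -0.1, 0]
    - [0.09, 0, -0.15, 0]
    - [0.09, 0.06, -0.15, 0]
    - [0.09, 0.1, -0.15, 0]
    - [0.09, 0.1, -0.15, 0]
    - [0.09, 0.1, -0.15, 0]

```text
clock: 36.15
position: [0.3657, 0.0838, 0.2408]
ee_rot: [-0.0, 3.141, -0.0]
force: [0.8, -1.3, 0.5]
width: 0.006
gripper_force: 0.0
```

```bash
python3 - <<'E'
import lev
from h import *
for n in('scene','top'):
    im=img(n); P=depthpts(im)
    for o in modules(im,lo=.025,zt=.04): 
        if 0.3<o[0][0]<.75 and abs(o[0][1])<.5: u,v=map(int,o[4]); print(n,o[:3],o[4],np.nanmedian(P[v-6:v+7,u-6:u+7,2]))
    if n=='scene': cv2.imwrite('pics/s8.png',cv2.resize(im['color'][100:300,140:480,::-1],None,fx=2.2,fy=2.2))
E
```

```text
shift [-0.0942 -0.0999  0.0408] spin 0.0 | now [0.3657 0.0838 0.2408] yaw -3.141 tilt [ 0.001 -0.    -1.   ] F [ 0.8 -1.3  0.5] w 0.0006 g 0.0 t 36.15
67 [ 0.46644499 -0.02482849  0.09155926] [ 0.48966762 -0.0045454   0.10761397] [ 0.48036082 -0.01460745  0.10101763]
scene (array([ 0.4588, -0.3022]), array([0.166, 0.054]), np.float64(-0.021)) (np.float64(203.49426485922837), np.float64(174.47653806047967)) 0.03567117779629257
scene (array([0.5467, 0.3355]), array([0.194, 0.063]), np.float64(-0.072)) (np.float64(452.90104849279163), np.float64(207.02883355176934)) 0.04209527068152112
scene (array([ 0.7057, -0.2342]), array([0.055, 0.036]), np.float64(-1.178)) (np.float64(214.57993730407523), np.float64(252.80877742946709)) 0.03921114913455839
scene (array([ 0.7471, -0.2204]), array([0.055, 0.037]), np.float64(-1.376)) (np.float64(217.75226586102718), np.float64(268.18126888217523)) 0.05942576490194748
top (array([0.5316, 0.3312]), array([0.192, 0.068]), np.float64(-0.1)) (np.float64(201.6197266785502), np.float64(209.07130124777183)) 0.0419132637433508
top (array([ 0.4437, -0.3067]), array([0.16 , 0.053]), np.float64(-0.022)) (np.float64(431.14854771784235), np.float64(265.9302904564315)) 0.035663888698065645
```

View pics/s8.png

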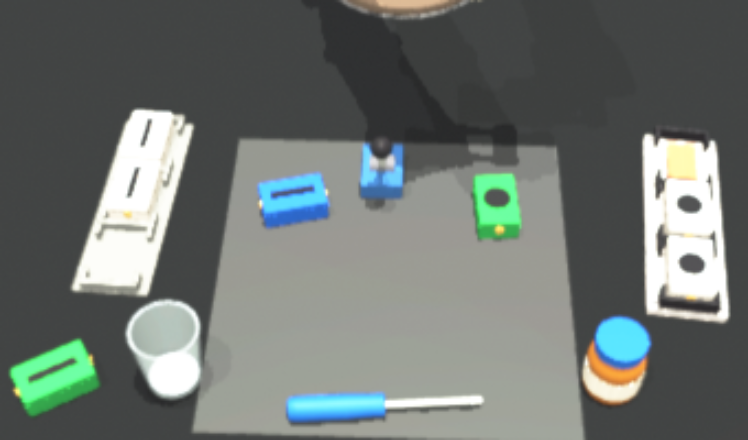

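The round-tag modules are seated in the dock nests at (690,205) and (690,265). The bar-tag modules lie flat in the tray pockets at (145,135) and (135,185). The lever ball at (380,148) leans away from the robot, about 37 mm past its pivot, so it is fully on.

```bash
python3 -c "
from cell import arm
print(arm.sign_off())"
```

```text
the job is handed in; nothing more can be done
None
```

The job is handed in, though no verdict came back: two round-tag modules are pressed home in the dock, two bar-tag modules lie flat in the reject tray, and the lever was thrown fully on last.

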